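Gauge and mark a ceramic shrinkage test bar

TASK

On the marking jig, flip the stop down, bring the test bar up until its end is snug against the stop with its side flush along the fence, and flip the stop back up and over, leaving the bar where it is. Then mark the bar: press the plunger knob past its soft first stop, where the foot lands on the bar, right down to the firm second stop, hold it there for a moment without forcing it (about 18 N on the knob is enough, more than 30 N on the bar would crack it), and let the knob come back up. Mark the bar nowhere but at its gauged place, leave it there, and do not disturb the other ware.

Things in the scene. Friction and masses are not known exactly. Their poses are not given: they have to be found in the camera images.
- jig: Fixed grey marking jig: a bed 145 mm (x, from -45 to +100) by 340 mm (y, from -190 to +150) with its top 30 mm above the table. Origin on the table, below the line where the middle of a gauged bar's width lies. An aluminium fence 24 mm wide runs along y on the far side: its face, towards the robot, is at x = +18 mm, its top only 10 mm above the bed. The bar is fed along +y. Jig yaw and place vary.
- stop_block: Fixed carrier of the flip stop on the fence; its axes are parallel to the jig's and its origin is on the table at jig x = 0. Its y = 0 plane is the gauging plane: the face of the lowered stop that the bar's +y end meets. It is set at a different place along the fence each time (jig y about 100 to 120 mm).
- stop_hinge (a point): Hinge axis of the flip stop (parallel to jig y), 50 mm above the table, 34 mm in +x and 7 mm in +y (middle of the leaf's thickness) of stop_block's origin.
- stop (a joint): Angle of the flip stop's steel leaf, rad: 0 = down, lying level across the bed and pointing to jig -x; 1.57 = upright; 1.9 = up, leaning back away from the robot against its limit. It swings almost freely and falls by its own weight either way from upright. Starts up. Down means below 0.08, up means above 1.6.
- stop_tab (a point): Centre of the round tab (disc 26 mm across, 14 mm thick along jig y) at the free end of the leaf, 95 mm from the hinge axis. Leaf 14 mm thick (y), 12 mm high. The tab can be pinched across its 14 mm thickness (along jig y) from above and led round the hinge; when down it is 50 mm above the table, 16 mm clear of the edge of the bed on the robot's side, with only the table under it.
- bar: Loose plain off-white ceramic bar, 36 mm (x) by 220 mm (y) by 30 mm (z), about 0.45 kg, lying on the bed; origin at the centre of its underside. It starts short of the stop, off the fence and slightly askew. It stands 20 mm above the fence top, so it can be gripped across its width from above near its -y end; the press stands over its middle, its foot at least 8 mm above the bar's top.
- bar_end (a point): On the bar: middle of the upright edge between its +y end face and its fence-side (+x) face, at half height (15 mm above its underside).
- bar_tail (a point): The same point at the bar's -y end.
- press: Fixed press: steel column behind the fence, grey head reaching over the bar, both 36 mm wide along y; origin at jig x = 0, y = +5 mm, raised 0 to 10 mm with the clamped head; head top 127 mm above it. Under the head hangs the plunger's sprung dark steel foot, 18 mm across; how far it hangs below the knob differs each time and is not reported: the travel must be felt.
- plunger: Plunger; origin: centre of the top of its round black knob (36 mm across, 16 mm high), z up, right over the press origin, 181 mm above it when released. Light return spring, 1.3 to 4 N. After 8 to 26 mm down the foot meets the bar (first stop: force jumps by 5 N); 6 mm more adds 5 N to the firm second stop, 12 to 15 N in all, 10 N on the bar. Any extra push goes to the bar. Springs back.
- mug: Bystander: white mug 76 mm across, 92 mm high.
- bowl: Bystander: off-white bowl 110 mm across, 50 mm high.
- vase: Bystander: off-white solid vase blank 80 mm across, 120 mm high.
- brush: Bystander: wooden brush lying on the table.
There are look-alikes about, which are no part of the job. Of the things like the bar, leave any that is green or red; of the rest the larger one is meant.

How it is judged:
By the outcome, as a careful person would: the job done as asked, in the order asked, and still so for the second after the job is handed in, with the robot touching nothing.
It also fails if it takes over 72 s, if anything falls off the work surface, if the arm or the gripper's body presses on something with over 40 N, if the wrist force passes 120 N, or if a joint passes its speed limit or range.

ROBOT

A 6-joint arm with a two-finger parallel gripper is mounted at the origin on the work surface. World frame = base frame: x ahead of the robot, y to its left, z up, the work surface at z = 0. Lengths are in m, angles in rad, forces in N, time in s.
With the tool pointing down it reaches from about 0.35 to 0.725 m from the base axis. Payload 6 kg.
Tool frame: the origin (TCP) lies at the very end of the fingers, on their centre line; the grasp point (between the pads) lies 19 mm behind it; z points along the fingers, x is the direction in which the jaws open and shut, and the axes are right-handed (so a half turn about z gives the same grasp; the last joint's range is limited). The gripper opens to 85 mm and grips with 20 to 120 N. Pads are 22 mm wide; open, the fingers measure 114 mm over their backs; the gripper's body (76 mm by 85 mm) begins 54 mm behind the grasp point. The pads swing forward as they close: fully open they stand 13 mm farther back than shut.
Start: joints at [-0.962, 0.04, 0.085, 0, -1.615, -0.334], TCP at [0.163, -0.577, 0.231] pointing down, gripper open.
Joint ranges: [-2.56, 2.56], [-1.29, 2.01], [-1.08, 1.49], [-3.29, 1.98], [-2.81, -0.18], [-2.99, 2.99]. Speed limits (rad/s): [2.57, 2.57, 3.01, 3.14, 3.14, 3.14].

INTERFACE

Orientations are given as a rotation vector (axis times angle).
In Python, from station import state, cams, ticket, finder gives the robot as it stands.
- The arm moves only by the shell command python3 -m jog 'ROWS'. ROWS is JSON, a list of rows, each an object of numbers: "dx", "dy", "dz": the shift along the tool's x, y, z in units of 60 mm (1.0 is 60 mm); "rx", "ry", "rz": the turn, a rotation vector about the tool's x, y, z in units of 8 degrees (1.0 is 8 degrees); "fingers": the opening, from -1 (shut) to 1 (fully open), so that 0 is half open. In form: [{"dx": .., "dy": .., "dz": .., "rx": .., "ry": .., "rz": .., "fingers": ..}, ...]. A call has 1 to 20 rows; each row is the pose to reach, as a shift and turn from the pose commanded when the call began, along the tool's axes at that moment; what a row does not reach only later rows make up. A row lasts 1/8 s, in which the tool goes at most 62.5 mm and 10.7 degrees, less where a joint would pass 70% of its speed; a pose out of reach is approached as far as the arm can. A call with a gripper value outside its range is refused whole. The fingers move at their own pace and stop on an object; the grip force is fixed at half the most. Time passes only in rows, so rows that repeat a pose let the fingers close. It gives the time, the measured TCP pose, the force and the opening at its end, in the units of the state.
- state(): the state, without advancing time (a new reading comes with each control period).
- cams.get_image(name): name is "scene" or "top" or "wrist"; returns a dict with "color" (400x640x3 uint8, blue, green, red), "camera_matrix" (3x3 intrinsics, pixels), "k1" (the pictures are not rectified: a ray, as slopes to the right and down, at radius r is drawn at 1 + k1 r^2 times it, then the intrinsics apply), "rvec" (rotation vector, rad) and "tvec" (3), from world to camera coordinates, as OpenCV has them. Camera axes: x right, y down, z forward; pixel columns grow to the right and rows downward; lengths in m; the calibration is good to about 2 mm. A picture is of the moment at which its call begins. There is no depth.
- ticket.hand_in(): hands the job in, once; it reports no verdict.
Trained networks look in a picture, given as the dict that the camera call returned (one of the last four; its "shot" number tells which), for a name from the list of things; names that differ only in an ending like _2 or _b are one class to them, and where a whole thing is asked for, a point or a joint stands for the part that bears it (a point fixed in the world has none). Each returns a list of dicts, best first, with "confidence" (0 to 1); they miss things now and then, are a little off and sometimes report something else, mostly with a low value. They report only what shows in the picture. A call takes as long as a camera call. They do not tell look-alikes from the thing itself.
- finder.spot_in(picture, name): "rect" ([left, top, width, height] in pixels, round what is visible of it).
The state is a dict: "clock": time; "joint_positions": joint angles; "dq": joint speeds; "effort": joint torques, N m; "ee_pos": TCP position; "ee_rot": TCP orientation; "force": force on the tool from outside, world axes, zero at the start; "torque": the same for the moment, N m; "finger_gap": opening from 0.0 (shut) to 1.0 (fully open).
Only numpy, scipy, OpenCV 4.12 (cv2) and the standard library are available. Lean on these libraries where they do the work, as an engineer would, in place of code of your own. Each camera call takes 0.05 s, during which the arm holds its last target. There are 200 camera calls.

## Working session

There is one attempt and no reset: what is moved stays moved. The work goes in short steps, Python scripts to look and compute and a shell command to move; the robot and the scene stay as the last step left them, time stands still between calls to the robot, and variables do not carry over. Pictures are saved under pics/ and viewed, about 8 in all and at most 12, crops included, and the job is handed in when it is done.

```bash
mkdir -p pics; ls; python3 - <<'E'
from station import state,cams,finder
import cv2,numpy as np
s=state();print({k:np.round(v,3).tolist() for k,v in s.items()})
for n in("scene","top"):
    p=cams.get_image(n);cv2.imwrite(f"pics/{n}0.png",p["color"])
    print(n,np.round(p["camera_matrix"],1).tolist(),p["k1"],np.round(p["rvec"],3),np.round(p["tvec"],3))
    for t in("jig","stop_block","stop","stop_tab","bar","press","plunger","mug","bowl","vase","brush"):
        print(t,[(np.round(d["rect"]).tolist(),round(d["confidence"],2)) for d in finder.spot_in(p,t)][:3])
E
```

```text
pics
{'clock': 0.0, 'joint_positions': [-0.962, 0.041, 0.084, -0.0, -1.615, -0.334], 'dq': [-0.0, -0.001, -0.001, -0.001, -0.001, -0.001], 'effort': [-0.0, -36.822, 34.741, 6.932, -0.005, -0.0], 'ee_pos': [0.163, -0.577, 0.23], 'ee_rot': [-1.895, -2.504, -0.002], 'force': [-0.204, 0.267, -0.243], 'torque': [0.037, 0.046, 0.013], 'finger_gap': 1.003}
scene [[425.4, 0.0, 324.3], [0.0, 425.4, 194.5], [0.0, 0.0, 1.0]] 0.03197137543707474 [ 0.809  2.731 -0.836] [ 0.499 -0.152  1.417]
jig [([280.0, 167.0, 101.0, 108.0], 0.61)]
stop_block [([346.0, 232.0, 17.0, 30.0], 0.67), ([373.0, 339.0, 47.0, 53.0], 0.2)]
stop []
stop_tab []
bar [([312.0, 168.0, 54.0, 63.0], 0.77), ([235.0, 261.0, 76.0, 43.0], 0.74), ([353.0, 157.0, 37.0, 39.0], 0.65)]
press [([317.0, 180.0, 36.0, 48.0], 0.83)]
plunger [([339.0, 177.0, 14.0, 32.0], 0.64)]
mug [([444.0, 275.0, 43.0, 43.0], 0.75)]
bowl [([344.0, 231.0, 20.0, 30.0], 0.16)]
vase [([233.0, 129.0, 26.0, 41.0], 0.86)]
brush [([262.0, 118.0, 55.0, 24.0], 0.92)]
top [[423.4, 0.0, 325.5], [0.0, 423.4, 192.6], [0.0, 0.0, 1.0]] 0.019196332016234132 [ 2.195 -2.135  0.093] [-0.037  0.571  1.353]
jig [([277.0, 174.0, 109.0, 50.0], 0.65)]
stop_block [([312.0, 177.0, 18.0, 37.0], 0.72), ([279.0, 175.0, 10.0, 23.0], 0.44)]
stop [([283.0, 181.0, 7.0, 16.0], 0.47), ([276.0, 174.0, 109.0, 51.0], 0.45)]
stop_tab [([283.0, 179.0, 9.0, 18.0], 0.63)]
bar [([301.0, 204.0, 70.0, 14.0], 0.97), ([276.0, 106.0, 65.0, 45.0], 0.8), ([336.0, 236.0, 19.0, 48.0], 0.77)]
press [([312.0, 174.0, 13.0, 38.0], 0.77)]
plunger []
mug [([182.0, 228.0, 38.0, 27.0], 0.79)]
bowl [([182.0, 144.0, 31.0, 35.0], 0.55)]
vase [([422.0, 154.0, 30.0, 32.0], 0.75)]
brush [([433.0, 200.0, 17.0, 56.0], 0.71)]
```

```bash
python3 - <<'E'
import cv2,numpy as np
t=cv2.imread("pics/top0.png");s=cv2.imread("pics/scene0.png")
a=cv2.resize(t[90:300,170:470],(800,560),interpolation=cv2.INTER_CUBIC)
cv2.imwrite("pics/a.png",a)
cv2.imwrite("pics/b.png",cv2.resize(s[100:325,215:515],(800,600),interpolation=cv2.INTER_CUBIC))
E
```

```text
(no output)
```

View pics/a.png

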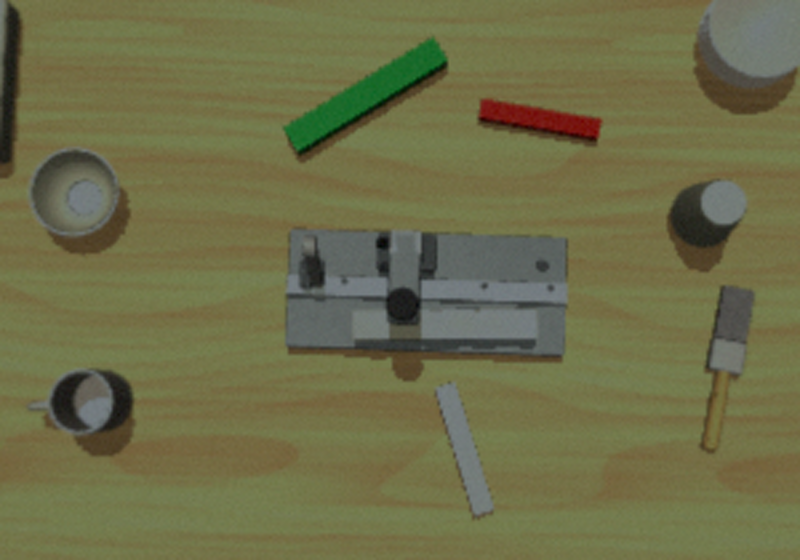

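View pics/b.png

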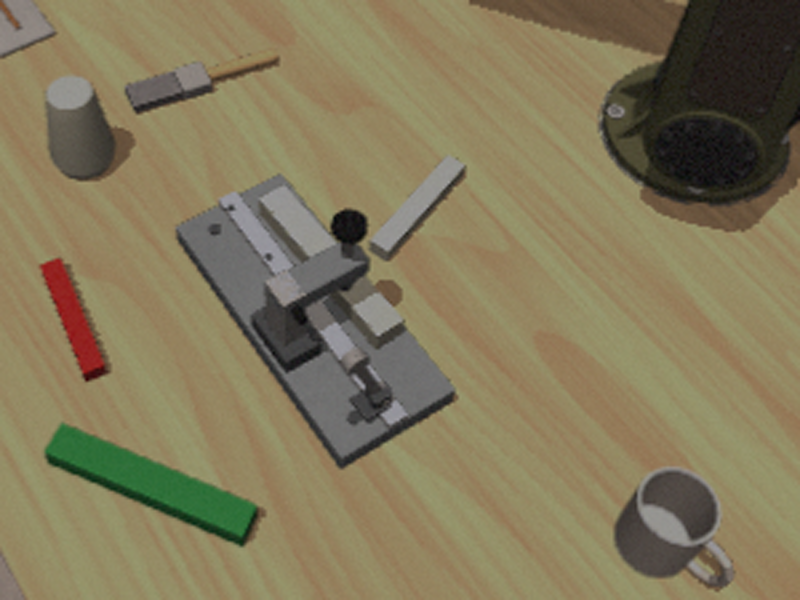

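The top crop shows the jig, and the bar on its bed is at about full-picture px (336,211). The stop is at (287,190), leaning back, and the knob is at (321,203). Things like the bar: off-white on the jig (336,211), small pale one on the table (345,259), green (307,127), red (372,134). By the description, the larger pale one on the jig is the one meant. I'll fit the jig pose next.

```bash
cat > h.py <<'E'
import cv2,numpy as np
from scipy.optimize import least_squares
from scipy.spatial.transform import Rotation as R
def proj(p,X):
    return cv2.projectPoints(np.asarray(X,float).reshape(-1,3),np.array(p["rvec"],float),np.array(p["tvec"],float),np.array(p["camera_matrix"],float),np.array([p["k1"],0,0,0.]))[0].reshape(-1,2)
def unproj(p,uv,z):
    n=cv2.undistortPoints(np.asarray(uv,float).reshape(-1,1,2),np.array(p["camera_matrix"],float),np.array([p["k1"],0,0,0.])).reshape(-1,2)
    Rm=cv2.Rodrigues(np.array(p["rvec"],float))[0];t=np.array(p["tvec"],float).ravel()
    c=-Rm.T@t;d=np.c_[n,np.ones(len(n))]@Rm
    return c+d*((z-c[2])/d[:,2])[:,None]
def pose(q,L):  # q=(x,y,yaw), local->world
    L=np.asarray(L,float).reshape(-1,3);c,s=np.cos(q[2]),np.sin(q[2])
    return np.c_[q[0]+c*L[:,0]-s*L[:,1],q[1]+s*L[:,0]+c*L[:,1],L[:,2]]
def fit(obs,q0):  # obs: list of (pic,local pts,pixels)
    f=lambda q:np.concatenate([(proj(p,pose(q,L))-np.asarray(u)).ravel() for p,L,u in obs])
    r=least_squares(f,q0,loss="soft_l1");return r.x,f(r.x)
def tolocal(q,W):
    W=np.asarray(W,float).reshape(-1,3);c,s=np.cos(q[2]),np.sin(q[2]);d=W[:,:2]-q[:2]
    return np.c_[c*d[:,0]+s*d[:,1],-s*d[:,0]+c*d[:,1],W[:,2]]
E
python3 - <<'E'
from h import *
from station import cams
t=cams.get_image("top");s=cams.get_image("scene")
ct=lambda a:np.array(a)/ (8/3)+[170,90]
cs=lambda a:np.array(a)/ (8/3)+[215,100]
bed=[[.1,.15,.03],[.1,-.19,.03],[-.045,-.19,.03],[-.045,.15,.03]]
pt=ct([(290,230),(567,237),(563,352),(287,345)])
ps=cs([(343,457),(178,230),(281,175),(454,394)])
print("top only",fit([(t,bed,pt)],[.5,0,0]))
print("both",fit([(t,bed,pt),(s,bed,ps)],[.5,0,0]))
q,_=fit([(t,bed,pt),(s,bed,ps)],[.5,0,0])
bt=ct([(353,310),(538,310),(537,341),(353,338)])
print("bar local",tolocal(q,unproj(t,bt,.06)))
print("knob",tolocal(q,unproj(t,ct([(403,304)]),.19)),tolocal(q,unproj(s,cs([(349,222)]),.19)))
print("stop top", tolocal(q,unproj(t,ct([(311,238)]),.14)))
E
```

```text
top only (array([ 0.52349351, -0.01609297,  0.00099252]), array([-0.11871268, -0.68290206,  0.01955219, -0.6556239 ,  0.89357468,
        0.74900833, -0.70258494,  0.53585648]))
both (array([ 0.52412507, -0.01363072, -0.00410723]), array([-0.69711224, -1.12117629, -0.58220782, -0.56862829,  0.05605464,
        0.82993321, -1.51446192,  0.08127036, -0.46290302,  0.48922095,
       -1.6739774 , -1.90971831, -0.10315746, -1.52510835,  1.17355342,
       -2.21197436]))
bar local [[-0.00141647  0.06447425  0.06      ]
 [ 0.005552   -0.15559493  0.06      ]
 [-0.0313062  -0.15520073  0.06      ]
 [-0.03473214  0.06321311  0.06      ]]
knob [[-0.00162275  0.00204508  0.19      ]] [[0.00079348 0.00502021 0.19      ]]
stop top [[0.07324391 0.10948235 0.14      ]]
```

```bash
cat > go.py <<'E'
# usage: python3 go.py x y z yaw_deg(tool x in world) -> jog units from current pose, tool kept pointing straight down
import sys
from h import *
from station import state
def go(x,y,z,yaw):
    s=state();T=R.from_rotvec(s["ee_rot"]);d=T.inv().apply(np.array([x,y,z])-s["ee_pos"])/.06
    a=np.radians(yaw);G=R.from_matrix(np.c_[[np.cos(a),np.sin(a),0],[np.sin(a),-np.cos(a),0],[0,0,-1]])
    r=np.degrees((T.inv()*G).as_rotvec())/8
    print("d",np.round(d,3),"r",np.round(r,3),"from",np.round(s["ee_pos"],4),"F",np.round(s["force"],1))
if __name__=="__main__":go(*map(float,sys.argv[1:]))
E
python3 go.py .50 .03 .33 90
```

```text
d [ 8.22   8.156 -1.645] r [-0.000e+00 -1.000e-03  1.968e+00] from [ 0.1628 -0.5775  0.2313] F [-0.3  0.1  0.4]
```

```bash
python3 -m jog '[{"dz":-1.5,"fingers":-0.4},{"dx":8.22,"dy":8.16,"dz":-1.65,"rz":1.97,"fingers":-0.4},{"dx":8.22,"dy":8.16,"dz":-1.65,"rz":1.97,"fingers":-0.4},{"dx":8.22,"dy":8.16,"dz":-1.65,"rz":1.97,"fingers":-0.4},{"dx":8.22,"dy":8.16,"dz":-1.65,"rz":1.97,"fingers":-0.4},{"dx":8.22,"dy":8.16,"dz":-1.65,"rz":1.97,"fingers":-0.4},{"dx":8.22,"dy":8.16,"dz":-1.65,"rz":1.97,"fingers":-0.4},{"dx":8.22,"dy":8.16,"dz":-1.65,"rz":1.97,"fingers":-0.4},{"dx":8.22,"dy":8.16,"dz":-1.65,"rz":1.97,"fingers":-0.4},{"dx":8.22,"dy":8.16,"dz":-1.65,"rz":1.97,"fingers":-0.4},{"dx":8.22,"dy":8.16,"dz":-1.65,"rz":1.97,"fingers":-0.4},{"dx":8.22,"dy":8.16,"dz":-1.65,"rz":1.97,"fingers":-0.4},{"dx":8.22,"dy":8.16,"dz":-1.65,"rz":1.97,"fingers":-0.4},{"dx":8.22,"dy":8.16,"dz":-1.65,"rz":1.97,"fingers":-0.4}]'
python3 - <<'E'
from h import *
from station import cams,state,finder
p=cams.get_image("wrist");cv2.imwrite("pics/w1.png",p["color"]);s=state()
Rm=cv2.Rodrigues(np.array(p["rvec"],float))[0];print("cam",-Rm.T@np.ravel(p["tvec"]),"axis",Rm[2],"right",Rm[0],s["ee_pos"],s["finger_gap"],s["clock"],p["camera_matrix"][0][0])
for t in("stop_tab","bar","plunger"):print(t,[(d["rect"],d["confidence"]) for d in finder.spot_in(p,t)][:2])
E
```

```text
cam [ 0.08809858 -0.59939506  0.37356023] axis [ 0.28911832  0.08227626 -0.95375113] right [-2.72433412e-01  9.62174548e-01  4.17964096e-04] [ 0.16281503 -0.577466    0.23125988] 1.004454133018543 1.35 348.2601131618712
stop_tab []
bar [([614.0, 349.0, 26.0, 51.0], 0.83)]
plunger []schema error: expected keys dx, dy, dz, rx, ry, rz, fingers
```

View pics/w1.png

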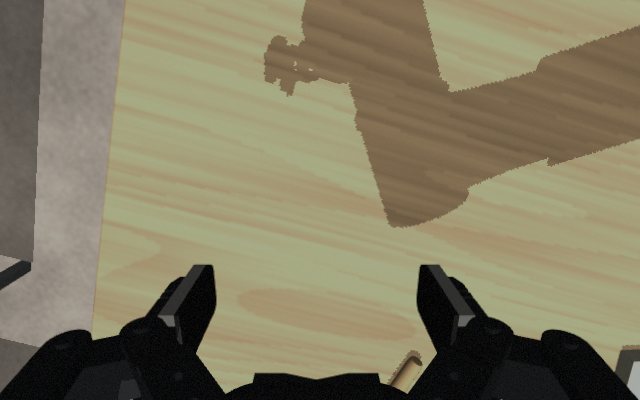

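The rows need all seven keys, so that call was refused and the arm hasn't moved. The wrist picture shows only table.

```bash
python3 -m jog '[{"dx":0,"dy":0,"dz":-1.5,"rx":0,"ry":0,"rz":0,"fingers":-0.4},{"dx":8.22,"dy":8.16,"dz":-1.65,"rx":0,"ry":0,"rz":1.97,"fingers":-0.4},{"dx":8.22,"dy":8.16,"dz":-1.65,"rx":0,"ry":0,"rz":1.97,"fingers":-0.4},{"dx":8.22,"dy":8.16,"dz":-1.65,"rx":0,"ry":0,"rz":1.97,"fingers":-0.4},{"dx":8.22,"dy":8.16,"dz":-1.65,"rx":0,"ry":0,"rz":1.97,"fingers":-0.4},{"dx":8.22,"dy":8.16,"dz":-1.65,"rx":0,"ry":0,"rz":1.97,"fingers":-0.4},{"dx":8.22,"dy":8.16,"dz":-1.65,"rx":0,"ry":0,"rz":1.97,"fingers":-0.4},{"dx":8.22,"dy":8.16,"dz":-1.65,"rx":0,"ry":0,"rz":1.97,"fingers":-0.4},{"dx":8.22,"dy":8.16,"dz":-1.65,"rx":0,"ry":0,"rz":1.97,"fingers":-0.4},{"dx":8.22,"dy":8.16,"dz":-1.65,"rx":0,"ry":0,"rz":1.97,"fingers":-0.4},{"dx":8.22,"dy":8.16,"dz":-1.65,"rx":0,"ry":0,"rz":1.97,"fingers":-0.4},{"dx":8.22,"dy":8.16,"dz":-1.65,"rx":0,"ry":0,"rz":1.97,"fingers":-0.4},{"dx":8.22,"dy":8.16,"dz":-1.65,"rx":0,"ry":0,"rz":1.97,"fingers":-0.4},{"dx":8.22,"dy":8.16,"dz":-1.65,"rx":0,"ry":0,"rz":1.97,"fingers":-0.4},{"dx":8.22,"dy":8.16,"dz":-1.65,"rx":0,"ry":0,"rz":1.97,"fingers":-0.4}]'
python3 - <<'E'
from h import *
from station import cams,state,finder
p=cams.get_image("wrist");cv2.imwrite("pics/w2.png",p["color"]);s=state()
np.save("pics/w2.npy",{k:np.array(p[k]) for k in("rvec","tvec","camera_matrix","k1")},allow_pickle=True)
print(s["ee_pos"],s["ee_rot"],s["finger_gap"],s["clock"])
for t in("stop_tab","bar","plunger","press"):print(t,[(d["rect"],d["confidence"]) for d in finder.spot_in(p,t)][:2])
E
```

```text
clock: 3.38
ee_pos: [0.4999, 0.0289, 0.3309]
ee_rot: [2.223, 2.219, 0.001]
force: [-0.7, -0.2, 0.6]
finger_gap: 0.303
[0.49986273 0.02883138 0.33097937] [2.22300711e+00 2.21906381e+00 1.68992925e-03] 0.3002939965116795 3.425
stop_tab [([362.7, 196.7, 24.8, 70.6], 0.72)]
bar [([191.8, 0.0, 65.0, 110.4], 0.94), ([150.8, 144.5, 188.0, 44.0], 0.86)]
plunger [([250.6, 189.4, 43.5, 43.9], 0.86)]
press [([250.5, 176.2, 62.3, 94.2], 0.64), ([543.8, 44.0, 95.7, 71.2], 0.41)]
```

View pics/w2.png

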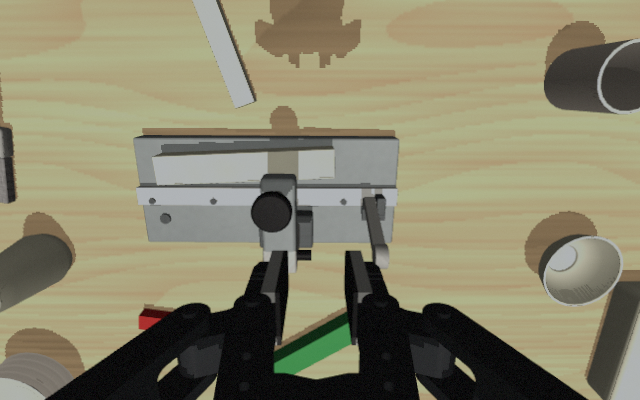

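The wrist picture shows the bed corners at (135,137), (398,138), (393,241) and (150,241), the bar at (150–335,148–185), the tab at (382,255) and the knob at (271,212). Next I'll refine these in a zoomed crop.

```bash
python3 - <<'E'
from h import *
p=np.load("pics/w2.npy",allow_pickle=True).item()
im=cv2.imread("pics/w2.png");g=cv2.cvtColor(im,cv2.COLOR_BGR2GRAY)
def sub(pts,w=4):return cv2.cornerSubPix(g,np.array(pts,np.float32).reshape(-1,1,2),(w,w),(-1,-1),(3,50,.01)).reshape(-1,2)
bc=sub([(135,137),(398,138),(393,241),(150,241)]);ba=sub([(153,157),(333,150),(335,178),(155,185)],3)
print(bc,ba)
L=[[-.045,-.19,.03],[-.045,.15,.03],[.1,.15,.03],[.1,-.19,.03]]
q,r=fit([(p,L,bc)],[.524,-.015,0]);print("jig",q,np.round(r,1))
b=tolocal(q,unproj(p,ba,.06));print("bar",np.round(b*1000,1))
print("fence edge pts",np.round(tolocal(q,unproj(p,[(140,187),(395,188),(140,205),(395,205)],.04))*1000,1))
for z in(.181,.191):print("knob",np.round(tolocal(q,unproj(p,[(271.5,211.5)],z))*1000,1))
th=1.9;print("tab top",np.round(tolocal(q,unproj(p,[(382,248)],.15))*1000,1))
v=cv2.resize(im[125:275,125:405],None,fx=2.8,fy=2.8,interpolation=cv2.INTER_CUBIC)
for u in np.r_[bc,ba,proj(p,pose(q,L))]:cv2.circle(v,tuple(int(x) for x in (u-[125,125])*2.8),3,(0,0,255),1)
cv2.imwrite("pics/c.png",v)
E
```

```text
[[133.25665 137.57191]
 [398.21942 139.35435]
 [393.      241.     ]
 [147.90164 240.78491]] [[151.85303 156.6341 ]
 [333.4642  148.66185]
 [334.09412 177.22586]
 [155.      185.     ]]
jig [ 0.52282284 -0.0149504  -0.00517812] [-1.2 -0.6  2.6 -1.2 -0.4  2.3  0.1  1.4]
bar [[ -25.5 -153.9   60. ]
 [ -35.9   63.6   60. ]
 [  -1.1   65.1   60. ]
 [   9.7 -154.8   60. ]]
fence edge pts [[  17.8 -184.2   40. ]
 [  17.6  145.    40. ]
 [  42.3 -187.9   40. ]
 [  40.7  146.7   40. ]]
knob [[  1.2   3.5 181. ]]
knob [[ -2.3   4.8 191. ]]
tab top [[ 50.8 110.4 150. ]]
```

View pics/c.png

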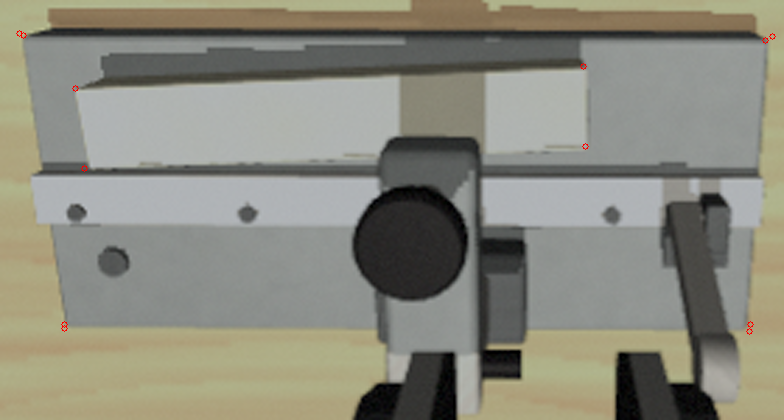

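```bash
python3 - <<'E'
from h import *
p=np.load("pics/w2.npy",allow_pickle=True).item()
c=lambda a:np.array(a,float)/2.8+125
L=[[-.045,-.19,.03],[-.045,.15,.03],[.1,.15,.03],[.1,-.19,.03],[.018,-.19,.04],[.018,.15,.04],[.042,.15,.04],[.042,-.19,.04]]
q,r=fit([(p,L,c([(25,38),(765,40),(748,328),(67,326),(33,176),(761,180),(762,227),(37,224)]))],[.524,-.015,0]);print("jig",q,np.round(r,1))
b=tolocal(q,unproj(p,c([(75,88),(584,66),(586,147),(88,168)]),.06));print("bar",np.round(b*1000,1))
a=np.linspace(0,6.3,40)
for th in(1.85,1.9):
  for ys in(.098,.102,.106,.11,.114):
    D=np.array([[.034-.095*np.cos(th)+.013*np.cos(t),ys+.007+s*.007,.05+.095*np.sin(th)+.013*np.sin(t)] for t in a for s in(-1,1)])
    o=(proj(p,pose(q,D))-125)*2.8;h=(proj(p,pose(q,[[.034,ys,.056],[.034,ys+.014,.056]]))-125)*2.8
    print(th,ys,o.min(0).round(),o.max(0).round(),h.round().tolist())
print("worldtab", pose(q,[[.0647,.115,.14]]))
for z in(.181,.186,.191):print("knob",np.round(tolocal(q,unproj(p,c([(411,243)]),z))*1000,1))
E
```

```text
jig [ 0.52362654 -0.01518651 -0.00438329] [-2.  -0.8  2.3 -0.6  0.4  1.7 -0.9  1.4 -1.3 -0.   1.8 -0.5  0.1  0.4
  0.1  0.5]
bar [[ -26.6 -153.7   60. ]
 [ -36.8   64.    60. ]
 [  -1.5   65.6   60. ]
 [   8.8 -152.8   60. ]]
1.85 0.098 [675. 324.] [724. 394.] [[656.0, 222.0], [687.0, 222.0]]
1.85 0.102 [685. 324.] [735. 394.] [[665.0, 222.0], [696.0, 222.0]]
1.85 0.106 [696. 324.] [746. 394.] [[674.0, 222.0], [705.0, 222.0]]
1.85 0.11 [706. 324.] [757. 394.] [[683.0, 222.0], [714.0, 222.0]]
1.85 0.114 [716. 324.] [768. 394.] [[692.0, 222.0], [723.0, 222.0]]
1.9 0.098 [674. 334.] [723. 403.] [[656.0, 222.0], [687.0, 222.0]]
1.9 0.102 [684. 334.] [734. 403.] [[665.0, 222.0], [696.0, 222.0]]
1.9 0.106 [695. 334.] [745. 403.] [[674.0, 222.0], [705.0, 222.0]]
1.9 0.11 [705. 334.] [756. 403.] [[683.0, 222.0], [714.0, 222.0]]
1.9 0.114 [715. 334.] [767. 403.] [[692.0, 222.0], [723.0, 222.0]]
worldtab [[0.58882999 0.09952879 0.14      ]]
knob [[  0.7   4.  181. ]]
knob [[ -1.1   4.7 186. ]]
knob [[ -2.8   5.3 191. ]]
```

```bash
python3 go.py .589 .0975 .22 89.75;python3 go.py .589 .0975 .127 89.75
```

```text
d [1.139 1.481 1.847] r [ 0.005 -0.003  0.021] from [0.5    0.0293 0.3307] F [-0.3  0.2 -0.7]
d [1.138 1.479 3.397] r [ 0.005 -0.003  0.021] from [0.5    0.0293 0.3307] F [-0.3  0.2 -0.7]
```

```bash
python3 -m jog '[{"dx":1.14,"dy":1.48,"dz":1.0,"rx":0,"ry":0,"rz":0,"fingers":-0.2},{"dx":1.14,"dy":1.48,"dz":1.85,"rx":0,"ry":0,"rz":0,"fingers":-0.2},{"dx":1.14,"dy":1.48,"dz":1.85,"rx":0,"ry":0,"rz":0,"fingers":-0.2},{"dx":1.14,"dy":1.48,"dz":2.4,"rx":0,"ry":0,"rz":0,"fingers":-0.2},{"dx":1.14,"dy":1.48,"dz":2.8,"rx":0,"ry":0,"rz":0,"fingers":-0.2},{"dx":1.14,"dy":1.48,"dz":3.1,"rx":0,"ry":0,"rz":0,"fingers":-0.2},{"dx":1.14,"dy":1.48,"dz":3.4,"rx":0,"ry":0,"rz":0,"fingers":-0.2},{"dx":1.14,"dy":1.48,"dz":3.4,"rx":0,"ry":0,"rz":0,"fingers":-0.2}]'
python3 - <<'E'
from h import *
from station import cams
p=cams.get_image("wrist");cv2.imwrite("pics/w3.png",p["color"])
E
```

```text
clock: 4.62
ee_pos: [0.5884, 0.0982, 0.1249]
ee_rot: [-2.221, -2.22, 0.003]
force: [-0.4, -0.5, 1.3]
finger_gap: 0.405
```

View pics/w3.png

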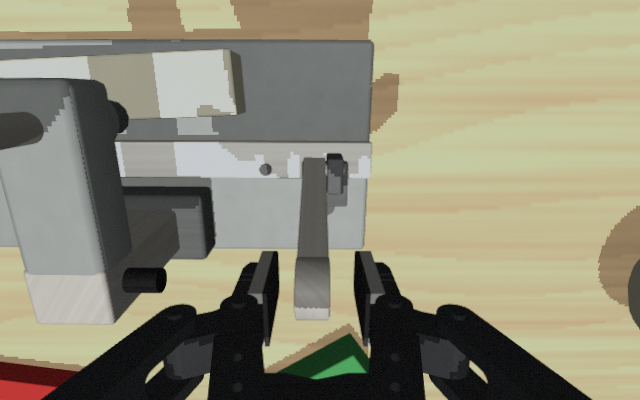

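The tab (px 312,290) is between the fingers, about 1 mm off centre. I'll close on it and lead it over.

```bash
python3 -m jog '[{"dx":-0.02,"dy":0,"dz":0,"rx":0,"ry":0,"rz":0,"fingers":-1},{"dx":-0.02,"dy":0,"dz":0,"rx":0,"ry":0,"rz":0,"fingers":-1},{"dx":-0.02,"dy":0,"dz":0,"rx":0,"ry":0,"rz":0,"fingers":-1},{"dx":-0.02,"dy":0,"dz":0,"rx":0,"ry":0,"rz":0,"fingers":-1},{"dx":-0.02,"dy":-0.31,"dz":-0.07,"rx":0,"ry":0,"rz":0,"fingers":-1},{"dx":-0.02,"dy":-0.62,"dz":-0.08,"rx":0,"ry":0,"rz":0,"fingers":-1}]'
```

```text
clock: 5.42
ee_pos: [0.5534, 0.0969, 0.1323]
ee_rot: [2.22, 2.218, 0.006]
force: [7.2, -4.8, -1.8]
finger_gap: 0.147
```

```bash
python3 -m jog '[{"dx":0,"dy":-0.32,"dz":0.05,"rx":0,"ry":0,"rz":0,"fingers":-1},{"dx":0,"dy":-0.61,"dz":0.17,"rx":0,"ry":0,"rz":0,"fingers":-1},{"dx":0,"dy":-0.88,"dz":0.34,"rx":0,"ry":0,"rz":0,"fingers":-1},{"dx":0,"dy":-1.1,"dz":0.56,"rx":0,"ry":0,"rz":0,"fingers":-1}]'
```

```text
clock: 5.92
ee_pos: [0.4875, 0.0973, 0.1019]
ee_rot: [2.218, 2.219, 0.009]
force: [-4.3, -3.9, 14.8]
finger_gap: 0.151
```

```bash
python3 -m jog '[{"dx":0,"dy":-0.18,"dz":0.26,"rx":0,"ry":0,"rz":0,"fingers":-1},{"dx":0,"dy":-0.30,"dz":0.55,"rx":0,"ry":0,"rz":0,"fingers":-1},{"dx":0,"dy":-0.36,"dz":0.78,"rx":0,"ry":0,"rz":0,"fingers":-1},{"dx":0,"dy":-0.37,"dz":0.95,"rx":0,"ry":0,"rz":0,"fingers":-1},{"dx":0,"dy":-0.37,"dz":1.0,"rx":0,"ry":0,"rz":0,"fingers":-1}]'
```

```text
clock: 6.55
ee_pos: [0.4631, 0.0974, 0.0382]
ee_rot: [-2.221, -2.221, 0.001]
force: [-9.9, -4.3, 10.6]
finger_gap: 0.148
```

```bash
python3 -m jog '[{"dx":0,"dy":0,"dz":0,"rx":0,"ry":0,"rz":0,"fingers":-0.2},{"dx":0,"dy":0,"dz":0,"rx":0,"ry":0,"rz":0,"fingers":-0.2},{"dx":0,"dy":0,"dz":0,"rx":0,"ry":0,"rz":0,"fingers":-0.2},{"dx":0,"dy":0,"dz":-0.5,"rx":0,"ry":0,"rz":0,"fingers":-0.2},{"dx":0,"dy":-0.2,"dz":-1.5,"rx":0,"ry":0,"rz":0,"fingers":-0.2},{"dx":0,"dy":-0.5,"dz":-2.3,"rx":0,"ry":0,"rz":0,"fingers":-1},{"dx":-1,"dy":-0.5,"dz":-2.5,"rx":0,"ry":0,"rz":0,"fingers":-1},{"dx":-2,"dy":-0.5,"dz":-2.5,"rx":0,"ry":0,"rz":0,"fingers":-1},{"dx":-2.5,"dy":-0.5,"dz":-2.5,"rx":0,"ry":0,"rz":0,"fingers":-1},{"dx":-2.5,"dy":-0.5,"dz":-2.5,"rx":0,"ry":0,"rz":0,"fingers":-1}]'
python3 - <<'E'
from h import *
from station import cams
p=cams.get_image("wrist");cv2.imwrite("pics/w4.png",p["color"])
np.save("pics/w4.npy",{k:np.array(p[k]) for k in("rvec","tvec","camera_matrix","k1")},allow_pickle=True)
E
```

```text
clock: 7.8
ee_pos: [0.4335, -0.0543, 0.1875]
ee_rot: [-2.225, -2.217, -0.0]
force: [-0.1, 0.2, -0.4]
finger_gap: 0.001
```

View pics/w4.png

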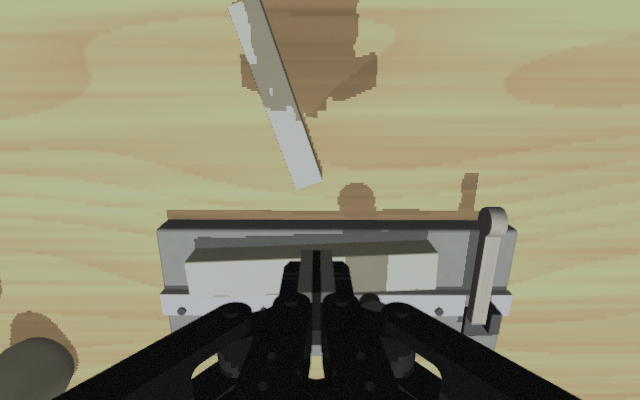

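The stop is down, with the tab at px (491,220). The bar is untouched, and the small pale bar's end is at (310,185), near the jig.

```bash
python3 - <<'E'
from h import *
p=np.load("pics/w4.npy",allow_pickle=True).item();q=(.5236,-.0152,-.0044)
print("small end",unproj(p,[(297,188),(322,180)],.025))
print("bar top",tolocal(q,unproj(p,[(187,262),(437,254),(345,258)],.06)))
print("corners",tolocal(q,unproj(p,[(158,229),(517,228)],.03)))
print("stop -y face top",tolocal(q,unproj(p,[(483,240),(474,318)],.056)))
print("side start",pose(q,[[-.062,-.075,.038],[-.03,-.075,.038]]))
E
python3 go.py .461 -.090 .12 89.75;python3 go.py .461 -.09 .040 89.75
```

```text
small end [[ 0.43925972 -0.07237826  0.025     ]
 [ 0.43185267 -0.04972769  0.025     ]]
bar top [[-0.0274671  -0.15135236  0.06      ]
 [-0.03547321  0.06320547  0.06      ]
 [-0.03162637 -0.01537795  0.06      ]]
corners [[-0.04580308 -0.18694415  0.03      ]
 [-0.0473842   0.1465831   0.03      ]]
stop -y face top [[-0.04673612  0.10291875  0.056     ]
 [ 0.03181873  0.10626024  0.056     ]]
side start [[ 0.4612706  -0.08992647  0.038     ]
 [ 0.49327029 -0.09006727  0.038     ]]
d [-0.611  0.459  1.123] r [-0.    -0.003  0.014] from [ 0.4335 -0.0533  0.1874] F [-0.1 -0.  -0.5]
d [-0.611  0.459  2.457] r [-0.    -0.003  0.014] from [ 0.4335 -0.0533  0.1874] F [-0.1 -0.  -0.5]
```

```bash
python3 -m jog '[{"dx":-0.61,"dy":0.48,"dz":0.5,"rx":0,"ry":0,"rz":0,"fingers":-1},{"dx":-0.61,"dy":0.48,"dz":1.1,"rx":0,"ry":0,"rz":0,"fingers":-1},{"dx":-0.61,"dy":0.48,"dz":1.8,"rx":0,"ry":0,"rz":0,"fingers":-1},{"dx":-0.61,"dy":0.48,"dz":2.46,"rx":0,"ry":0,"rz":0,"fingers":-1},{"dx":-0.61,"dy":0.58,"dz":2.46,"rx":0,"ry":0,"rz":0,"fingers":-1},{"dx":-0.61,"dy":0.68,"dz":2.46,"rx":0,"ry":0,"rz":0,"fingers":-1},{"dx":-0.61,"dy":0.76,"dz":2.46,"rx":0,"ry":0,"rz":0,"fingers":-1},{"dx":-0.61,"dy":0.84,"dz":2.46,"rx":0,"ry":0,"rz":0,"fingers":-1}]'
```

```text
clock: 8.85
ee_pos: [0.4845, -0.0892, 0.0412]
ee_rot: [2.222, 2.221, 0.0]
force: [-4.6, 0.5, 4.2]
finger_gap: -0.002
```

```bash
python3 -m jog '[{"dx":0,"dy":0.04,"dz":0,"rx":0,"ry":0,"rz":0,"fingers":-1},{"dx":0,"dy":0.08,"dz":0,"rx":0,"ry":0,"rz":0,"fingers":-1},{"dx":0,"dy":0.11,"dz":0,"rx":0,"ry":0,"rz":0,"fingers":-1}]';python3 -m jog '[{"dx":0,"dy":0.02,"dz":0,"rx":0,"ry":0,"rz":0,"fingers":-1},{"dx":0,"dy":0.04,"dz":0,"rx":0,"ry":0,"rz":0,"fingers":-1}]'
```

```text
clock: 9.22
ee_pos: [0.4894, -0.0896, 0.0405]
ee_rot: [-2.221, -2.219, 0.004]
force: [-11.8, 3.0, 9.6]
finger_gap: -0.004
clock: 9.48
ee_pos: [0.4917, -0.089, 0.0402]
ee_rot: [-2.22, -2.219, 0.003]
force: [-10.7, 4.2, 7.1]
finger_gap: -0.004
```

```bash
python3 -m jog '[{"dx":0,"dy":-0.15,"dz":0,"rx":0,"ry":0,"rz":0,"fingers":-1},{"dx":0,"dy":-0.15,"dz":-0.15,"rx":0,"ry":0,"rz":0,"fingers":-1},{"dx":0,"dy":-0.15,"dz":-0.15,"rx":0,"ry":0,"rz":0,"fingers":-1}]'; python3 -m jog '[{"dx":0,"dy":0.10,"dz":0,"rx":0,"ry":0,"rz":0,"fingers":-1},{"dx":0,"dy":0.14,"dz":0,"rx":0,"ry":0,"rz":0,"fingers":-1},{"dx":0,"dy":0.16,"dz":0,"rx":0,"ry":0,"rz":0,"fingers":-1}]';python3 -m jog '[{"dx":0,"dy":0.02,"dz":0,"rx":0,"ry":0,"rz":0,"fingers":-1}]'
python3 - <<'E'
from h import *
from station import cams
p=cams.get_image("wrist");s=cams.get_image("scene");v=np.hstack([cv2.resize(p["color"][150:400,150:550],(480,300)),cv2.resize(s["color"][150:290,270:400],(320,345))[:300]])
cv2.imwrite("pics/w5.png",v)
E
```

```text
clock: 9.85
ee_pos: [0.485, -0.0893, 0.0503]
ee_rot: [2.22, 2.22, 0.003]
force: [-0.1, 0.0, -0.1]
finger_gap: -0.001
clock: 10.22
ee_pos: [0.492, -0.0894, 0.0486]
ee_rot: [-2.22, -2.219, 0.006]
force: [-12.2, 3.3, 8.1]
finger_gap: -0.003
clock: 10.35
ee_pos: [0.493, -0.0891, 0.0486]
ee_rot: [-2.219, -2.218, 0.006]
force: [-11.4, 4.6, 7.6]
finger_gap: 0.006
```

View pics/w5.png

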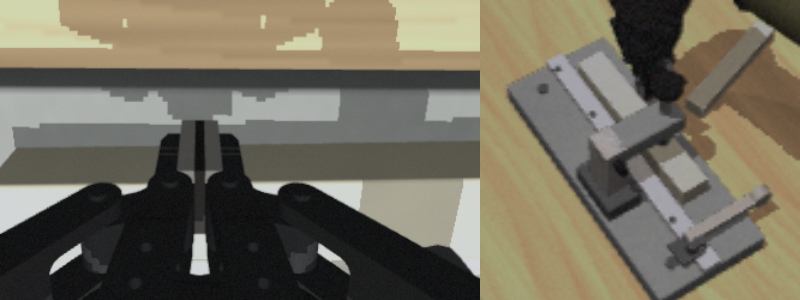

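The stop is down and flat (scene inset 730,210), the press is clear, and the bar is following the fingertips toward the fence.

```bash
for i in 1; do :; done; python3 -m jog '[{"dx":0,"dy":0.02,"dz":-0.03,"rx":0,"ry":0,"rz":0,"fingers":-1},{"dx":0,"dy":0.04,"dz":-0.04,"rx":0,"ry":0,"rz":0,"fingers":-1}]';python3 -m jog '[{"dx":0,"dy":0.02,"dz":0,"rx":0,"ry":0,"rz":0,"fingers":-1}]';python3 -m jog '[{"dx":0,"dy":0.02,"dz":0,"rx":0,"ry":0,"rz":0,"fingers":-1}]'
```

```text
clock: 10.7
ee_pos: [0.4948, -0.0891, 0.0496]
ee_rot: [-2.218, -2.217, 0.007]
force: [-6.1, 0.1, 0.2]
finger_gap: -0.003
clock: 10.82
ee_pos: [0.4953, -0.0892, 0.0498]
ee_rot: [-2.218, -2.216, 0.009]
force: [-14.9, 2.7, 8.2]
finger_gap: -0.001
clock: 10.95
ee_pos: [0.4952, -0.0893, 0.0497]
ee_rot: [-2.216, -2.214, 0.012]
force: [-21.5, 4.4, 11.6]
finger_gap: 0.001
```

Force rises at TCP x = 0.495, so the side is against the fence. Next is the tail.

```bash
python3 -m jog '[{"dx":0,"dy":-0.3,"dz":0,"rx":0,"ry":0,"rz":0,"fingers":-1},{"dx":0,"dy":-0.3,"dz":-1.2,"rx":0,"ry":0,"rz":0,"fingers":-1},{"dx":-1,"dy":0,"dz":-1.2,"rx":0,"ry":0,"rz":-1,"fingers":-1},{"dx":-1.9,"dy":0.45,"dz":-1.2,"rx":0,"ry":0,"rz":-2.3,"fingers":-1},{"dx":-1.9,"dy":0.45,"dz":-1.2,"rx":0,"ry":0,"rz":-3.6,"fingers":-1},{"dx":-1.9,"dy":0.45,"dz":-1.2,"rx":0,"ry":0,"rz":-4.9,"fingers":-1},{"dx":-1.9,"dy":0.45,"dz":-1.2,"rx":0,"ry":0,"rz":-6.2,"fingers":-1},{"dx":-1.9,"dy":0.45,"dz":-1.2,"rx":0,"ry":0,"rz":-7.5,"fingers":-1},{"dx":-1.9,"dy":0.45,"dz":-1.2,"rx":0,"ry":0,"rz":-8.8,"fingers":-1},{"dx":-1.9,"dy":0.45,"dz":-1.2,"rx":0,"ry":0,"rz":-10.1,"fingers":-1},{"dx":-1.9,"dy":0.45,"dz":-1.2,"rx":0,"ry":0,"rz":-11.25,"fingers":-1},{"dx":-1.9,"dy":0.45,"dz":-1.2,"rx":0,"ry":0,"rz":-11.25,"fingers":-1}]'; python3 go.py .523 -.201 .048 179.75
python3 - <<'E'
from h import *
from station import cams
p=cams.get_image("top");cv2.imwrite("pics/t6.png",p["color"])
v=cv2.resize(p["color"][165:235,265:395],None,fx=6,fy=6,interpolation=cv2.INTER_CUBIC)
cv2.imwrite("pics/t6c.png",v)
E
```

```text
clock: 12.45
ee_pos: [0.5267, -0.2034, 0.1228]
ee_rot: [-0.003, -3.141, -0.0]
force: [1.0, -0.3, -0.1]
finger_gap: -0.001
d [0.061 0.039 1.247] r [ 0.001 -0.005  0.018] from [ 0.5267 -0.2034  0.1228] F [ 1.  -0.3 -0.1]
```

View pics/t6c.png

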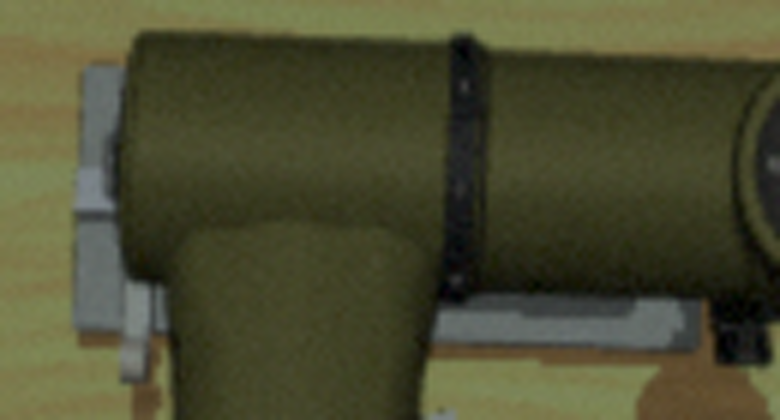

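The arm hides the bar here, and its link passes above the knob. I need to see how high it is before descending.

```bash
python3 - <<'E'
from h import *
from station import cams,finder
p=cams.get_image("scene");cv2.imwrite("pics/s7.png",p["color"])
print([(d["rect"],d["confidence"]) for d in finder.spot_in(p,"plunger")])
cv2.imwrite("pics/s7c.png",cv2.resize(p["color"][100:300,240:500],None,fx=3,fy=3,interpolation=cv2.INTER_CUBIC))
print("knob released z=.181,.191",proj(p,pose((.5236,-.0152,-.0044),[[0,.005,.181],[0,.005,.191]])))
E
```

```text
[([341.1, 179.1, 11.6, 15.9], 0.63)]
knob released z=.181,.191 [[345.77639228 184.62545736]
 [345.9624321  182.38140392]]
```

View pics/s7c.png

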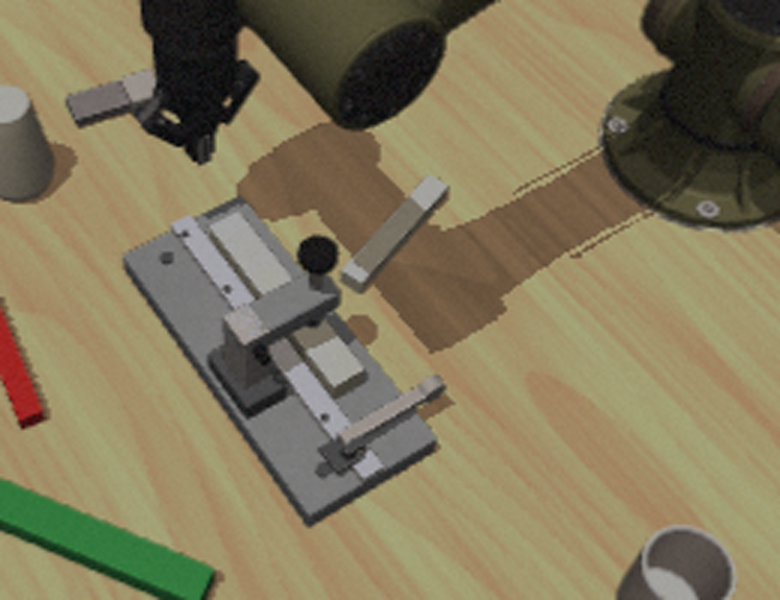

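The link is well above the knob (about 180 mm in this picture), and the knob is up. The bar looks flush along the fence. I'll push the tail along +y now.

```bash
python3 -m jog '[{"dx":0.06,"dy":0.04,"dz":0.6,"rx":0,"ry":0,"rz":0,"fingers":-1},{"dx":0.06,"dy":0.04,"dz":1.22,"rx":0,"ry":0,"rz":0,"fingers":-1},{"dx":0.06,"dy":0.2,"dz":1.22,"rx":0,"ry":0,"rz":0,"fingers":-1},{"dx":0.06,"dy":0.3,"dz":1.22,"rx":0,"ry":0,"rz":0,"fingers":-1},{"dx":0.06,"dy":0.38,"dz":1.22,"rx":0,"ry":0,"rz":0,"fingers":-1},{"dx":0.06,"dy":0.46,"dz":1.22,"rx":0,"ry":0,"rz":0,"fingers":-1},{"dx":0.06,"dy":0.54,"dz":1.21,"rx":0,"ry":0,"rz":0,"fingers":-1},{"dx":0.06,"dy":0.62,"dz":1.2,"rx":0,"ry":0,"rz":0,"fingers":-1},{"dx":0.06,"dy":0.7,"dz":1.2,"rx":0,"ry":0,"rz":0,"fingers":-1},{"dx":0.06,"dy":0.78,"dz":1.19,"rx":0,"ry":0,"rz":0,"fingers":-1},{"dx":0.06,"dy":0.84,"dz":1.18,"rx":0,"ry":0,"rz":0,"fingers":-1}]';python3 -m jog '[{"dx":0,"dy":0.03,"dz":0,"rx":0,"ry":0,"rz":0,"fingers":-1},{"dx":0,"dy":0.06,"dz":-0.01,"rx":0,"ry":0,"rz":0,"fingers":-1}]'
```

```text
clock: 13.98
ee_pos: [0.5228, -0.1525, 0.0522]
ee_rot: [-0.0, -3.141, -0.001]
force: [0.0, -3.1, 1.1]
finger_gap: -0.001
clock: 14.22
ee_pos: [0.5226, -0.1488, 0.0524]
ee_rot: [-0.001, -3.14, -0.002]
force: [0.4, -1.4, -1.3]
finger_gap: -0.001
```

Sliding with light force. I'll continue in small steps.

```bash
python3 -m jog '[{"dx":0,"dy":0.03,"dz":0,"rx":0,"ry":0,"rz":0,"fingers":-1},{"dx":0,"dy":0.06,"dz":0,"rx":0,"ry":0,"rz":0,"fingers":-1}]';python3 -m jog '[{"dx":0,"dy":0.03,"dz":0,"rx":0,"ry":0,"rz":0,"fingers":-1}]';python3 -m jog '[{"dx":0,"dy":0.025,"dz":0,"rx":0,"ry":0,"rz":0,"fingers":-1}]'
```

```text
clock: 14.48
ee_pos: [0.5226, -0.1453, 0.0524]
ee_rot: [-0.0, -3.141, -0.001]
force: [-0.0, -1.2, -1.9]
finger_gap: -0.004
clock: 14.6
ee_pos: [0.5228, -0.1436, 0.0527]
ee_rot: [-0.0, -3.141, -0.001]
force: [0.7, -1.5, -2.0]
finger_gap: 0.001
clock: 14.72
ee_pos: [0.5229, -0.1422, 0.0529]
ee_rot: [-0.0, -3.141, -0.0]
force: [0.3, -1.4, -1.1]
finger_gap: -0.002
```

```bash
python3 -m jog '[{"dx":0,"dy":0.02,"dz":0,"rx":0,"ry":0,"rz":0,"fingers":-1}]'
```

```text
clock: 14.85
ee_pos: [0.5229, -0.1411, 0.053]
ee_rot: [-0.0, -3.141, -0.0]
force: [-0.0, -1.5, -1.6]
finger_gap: 0.001
```

```bash
python3 -m jog '[{"dx":0,"dy":0.02,"dz":0,"rx":0,"ry":0,"rz":0,"fingers":-1}]';python3 -m jog '[{"dx":0,"dy":0.02,"dz":0,"rx":0,"ry":0,"rz":0,"fingers":-1}]'
```

```text
clock: 14.98
ee_pos: [0.5228, -0.1408, 0.0533]
ee_rot: [-0.001, -3.141, 0.002]
force: [0.4, -7.6, -1.8]
finger_gap: 0.003
clock: 15.1
ee_pos: [0.5227, -0.1407, 0.0535]
ee_rot: [-0.001, -3.141, 0.005]
force: [-0.0, -12.5, -0.3]
finger_gap: -0.001
```

```bash
python3 -m jog '[{"dx":0,"dy":0.02,"dz":0,"rx":0,"ry":0,"rz":0,"fingers":-1}]'
```

```text
clock: 15.22
ee_pos: [0.5226, -0.1405, 0.0538]
ee_rot: [-0.002, -3.141, 0.008]
force: [0.1, -17.2, -0.5]
finger_gap: -0.001
```

The stop contact is clear (force rises at TCP y = -0.1407). I'll re-seat the side lightly, then nudge the end again.

```bash
python3 -m jog '[{"dx":0,"dy":-0.3,"dz":0,"rx":0,"ry":0,"rz":0,"fingers":-1},{"dx":0,"dy":-0.3,"dz":-0.9,"rx":0,"ry":0,"rz":0,"fingers":-1},{"dx":0.95,"dy":-0.3,"dz":-0.9,"rx":0,"ry":0,"rz":0,"fingers":-1},{"dx":0.95,"dy":0.6,"dz":-0.9,"rx":0,"ry":0,"rz":0,"fingers":-1},{"dx":0.95,"dy":0.92,"dz":-0.4,"rx":0,"ry":0,"rz":0,"fingers":-1},{"dx":0.95,"dy":0.92,"dz":0.08,"rx":0,"ry":0,"rz":0,"fingers":-1},{"dx":0.75,"dy":0.92,"dz":0.08,"rx":0,"ry":0,"rz":0,"fingers":-1},{"dx":0.65,"dy":0.92,"dz":0.08,"rx":0,"ry":0,"rz":0,"fingers":-1},{"dx":0.6,"dy":0.92,"dz":0.08,"rx":0,"ry":0,"rz":0,"fingers":-1}]'; python3 -m jog '[{"dx":-0.03,"dy":0,"dz":0,"rx":0,"ry":0,"rz":0,"fingers":-1},{"dx":-0.06,"dy":0,"dz":0,"rx":0,"ry":0,"rz":0,"fingers":-1}]'
```

```text
clock: 16.35
ee_pos: [0.4883, -0.0826, 0.0496]
ee_rot: [0.001, 3.14, 0.0]
force: [-0.6, -0.4, 0.5]
finger_gap: 0.001
clock: 16.6
ee_pos: [0.4907, -0.0825, 0.0486]
ee_rot: [0.001, 3.142, 0.0]
force: [-3.0, -0.6, 2.0]
finger_gap: 0.001
```

```bash
python3 -m jog '[{"dx":-0.02,"dy":0,"dz":0,"rx":0,"ry":0,"rz":0,"fingers":-1}]';python3 -m jog '[{"dx":-0.02,"dy":0,"dz":-0.01,"rx":0,"ry":0,"rz":0,"fingers":-1}]'
```

```text
clock: 16.73
ee_pos: [0.4913, -0.0826, 0.0485]
ee_rot: [-0.001, -3.14, 0.0]
force: [-4.1, 0.2, 2.7]
finger_gap: 0.001
clock: 16.85
ee_pos: [0.4922, -0.0826, 0.0487]
ee_rot: [-0.001, -3.14, 0.0]
force: [-6.8, -0.3, 2.9]
finger_gap: 0.002
```

```bash
python3 -m jog '[{"dx":-0.02,"dy":0,"dz":-0.01,"rx":0,"ry":0,"rz":0,"fingers":-1}]';python3 -m jog '[{"dx":-0.02,"dy":0,"dz":-0.01,"rx":0,"ry":0,"rz":0,"fingers":-1}]';python3 -m jog '[{"dx":-0.02,"dy":0,"dz":-0.01,"rx":0,"ry":0,"rz":0,"fingers":-1}]'
```

```text
clock: 16.98
ee_pos: [0.4927, -0.0827, 0.0492]
ee_rot: [-0.001, -3.138, 0.001]
force: [-10.1, 0.3, 4.1]
finger_gap: 0.002
clock: 17.1
ee_pos: [0.4933, -0.0826, 0.0497]
ee_rot: [-0.001, -3.136, 0.0]
force: [-12.8, 1.4, 7.3]
finger_gap: 0.001
clock: 17.23
ee_pos: [0.4939, -0.0825, 0.0502]
ee_rot: [-0.001, -3.135, 0.0]
force: [-16.3, 3.1, 9.2]
finger_gap: -0.001
```

```bash
python3 -m jog '[{"dx":0.4,"dy":0,"dz":0,"rx":0,"ry":0,"rz":0,"fingers":-1},{"dx":0.4,"dy":0,"dz":-0.9,"rx":0,"ry":0,"rz":0,"fingers":-1},{"dx":0.4,"dy":-0.9,"dz":-0.9,"rx":0,"ry":0,"rz":0,"fingers":-1},{"dx":-0.2,"dy":-1.35,"dz":-0.9,"rx":0,"ry":0,"rz":0,"fingers":-1},{"dx":-0.46,"dy":-1.35,"dz":-0.5,"rx":0,"ry":0,"rz":0,"fingers":-1},{"dx":-0.46,"dy":-1.35,"dz":0,"rx":0,"ry":0,"rz":0,"fingers":-1},{"dx":-0.46,"dy":-1.2,"dz":0,"rx":0,"ry":0,"rz":0,"fingers":-1},{"dx":-0.46,"dy":-1.1,"dz":0,"rx":0,"ry":0,"rz":0,"fingers":-1},{"dx":-0.46,"dy":-1.03,"dz":0,"rx":0,"ry":0,"rz":0,"fingers":-1}]'; python3 -m jog '[{"dx":0,"dy":0.02,"dz":0,"rx":0,"ry":0,"rz":0,"fingers":-1},{"dx":0,"dy":0.04,"dz":0,"rx":0,"ry":0,"rz":0,"fingers":-1}]'
```

```text
clock: 18.35
ee_pos: [0.5252, -0.1435, 0.0526]
ee_rot: [-0.001, 3.138, -0.0]
force: [0.2, -0.3, 0.1]
finger_gap: 0.001
clock: 18.6
ee_pos: [0.5244, -0.1416, 0.0513]
ee_rot: [0.0, 3.141, 0.0]
force: [0.1, 0.9, 0.0]
finger_gap: 0.0
```

```bash
python3 -m jog '[{"dx":0,"dy":0.02,"dz":0,"rx":0,"ry":0,"rz":0,"fingers":-1}]';python3 -m jog '[{"dx":0,"dy":0.02,"dz":0,"rx":0,"ry":0,"rz":0,"fingers":-1}]';python3 -m jog '[{"dx":0,"dy":0.015,"dz":0,"rx":0,"ry":0,"rz":0,"fingers":-1}]'
```

```text
clock: 18.73
ee_pos: [0.5242, -0.141, 0.051]
ee_rot: [0.001, 3.141, -0.001]
force: [0.4, -4.7, -0.2]
finger_gap: 0.0
clock: 18.85
ee_pos: [0.5241, -0.1409, 0.0511]
ee_rot: [-0.001, -3.141, 0.004]
force: [0.1, -9.4, 0.1]
finger_gap: -0.003
clock: 18.98
ee_pos: [0.5238, -0.1408, 0.0511]
ee_rot: [-0.002, -3.141, 0.006]
force: [0.1, -11.2, -0.4]
finger_gap: -0.002
```

```bash
python3 -m jog '[{"dx":0,"dy":-0.3,"dz":0,"rx":0,"ry":0,"rz":0,"fingers":-1},{"dx":0,"dy":-0.3,"dz":-1,"rx":0,"ry":0,"rz":0,"fingers":-1},{"dx":0.6,"dy":-0.3,"dz":-2,"rx":0,"ry":0,"rz":1,"fingers":-1},{"dx":1.01,"dy":0,"dz":-3,"rx":0,"ry":0,"rz":2.3,"fingers":-1},{"dx":1.01,"dy":0.8,"dz":-3,"rx":0,"ry":0,"rz":3.6,"fingers":-0.2},{"dx":1.01,"dy":1.6,"dz":-3,"rx":0,"ry":0,"rz":4.9,"fingers":-0.2},{"dx":1.01,"dy":2.4,"dz":-3,"rx":0,"ry":0,"rz":6.2,"fingers":-0.2},{"dx":1.01,"dy":3.2,"dz":-3,"rx":0,"ry":0,"rz":7.5,"fingers":-0.2},{"dx":1.01,"dy":3.94,"dz":-3,"rx":0,"ry":0,"rz":8.8,"fingers":-0.2},{"dx":1.01,"dy":3.94,"dz":-3,"rx":0,"ry":0,"rz":10.1,"fingers":-0.2},{"dx":1.01,"dy":3.94,"dz":-3,"rx":0,"ry":0,"rz":11.25,"fingers":-0.2},{"dx":1.01,"dy":3.94,"dz":-3,"rx":0,"ry":0,"rz":11.25,"fingers":-0.2}]'
python3 go.py .463 .0973 .036 89.75
python3 - <<'E'
from h import *
from station import cams
p=cams.get_image("wrist");s=cams.get_image("scene")
cv2.imwrite("pics/w8.png",p["color"]);cv2.imwrite("pics/s8.png",s["color"])
np.save("pics/w8.npy",{k:np.array(p[k]) for k in("rvec","tvec","camera_matrix","k1")},allow_pickle=True)
v=np.vstack([p["color"][150:400],np.zeros((0,640,3),np.uint8)])
w=cv2.resize(s["color"][160:285,270:430],(640,500))[:350]
cv2.imwrite("pics/v8.png",np.vstack([v,w]))
E
```

```text
clock: 20.48
ee_pos: [0.4638, 0.0978, 0.2306]
ee_rot: [-2.22, -2.222, -0.0]
force: [-0.5, -0.0, 1.1]
finger_gap: 0.401
d [-0.011 -0.012  3.244] r [-0.003 -0.004  0.037] from [0.4638 0.0978 0.2306] F [-0.5 -0.   1.1]
```

View pics/v8.png

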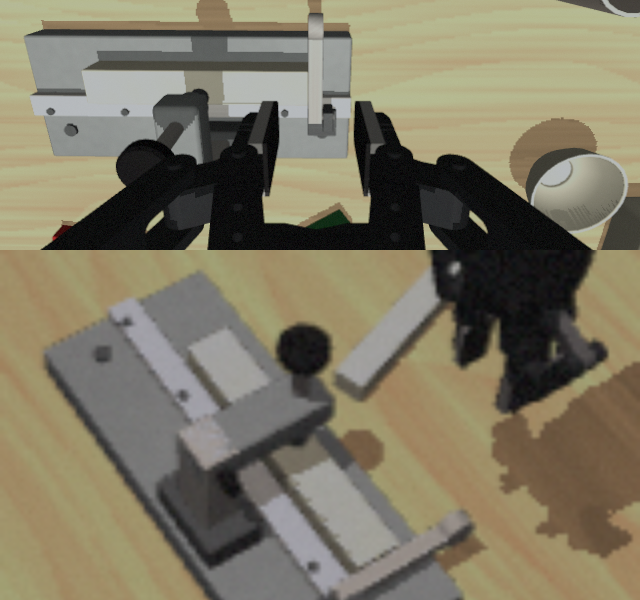

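The bar's end meets the lowered leaf (px 308,85 in the upper part) and its side lies along the fence. I'll pinch the tab now.

```bash
python3 -m jog '[{"dx":-0.01,"dy":-0.02,"dz":1,"rx":0,"ry":0,"rz":0,"fingers":-0.2},{"dx":-0.01,"dy":-0.02,"dz":2,"rx":0,"ry":0,"rz":0,"fingers":-0.2},{"dx":-0.01,"dy":-0.02,"dz":2.6,"rx":0,"ry":0,"rz":0,"fingers":-0.2},{"dx":-0.01,"dy":-0.02,"dz":3.0,"rx":0,"ry":0,"rz":0,"fingers":-0.2},{"dx":-0.01,"dy":-0.02,"dz":3.22,"rx":0,"ry":0,"rz":0,"fingers":-0.2},{"dx":-0.01,"dy":-0.02,"dz":3.22,"rx":0,"ry":0,"rz":0,"fingers":-1},{"dx":-0.01,"dy":-0.02,"dz":3.22,"rx":0,"ry":0,"rz":0,"fingers":-1},{"dx":-0.01,"dy":-0.02,"dz":3.22,"rx":0,"ry":0,"rz":0,"fingers":-1},{"dx":-0.01,"dy":-0.02,"dz":3.22,"rx":0,"ry":0,"rz":0,"fingers":-1}]'
```

```text
clock: 21.7
ee_pos: [0.4625, 0.0974, 0.0378]
ee_rot: [-2.222, -2.221, -0.0]
force: [-1.1, -0.7, -1.5]
finger_gap: 0.151
```

```bash
python3 -m jog '[{"dx":0,"dy":0.02,"dz":-0.24,"rx":0,"ry":0,"rz":0,"fingers":-1},{"dx":0,"dy":0.07,"dz":-0.47,"rx":0,"ry":0,"rz":0,"fingers":-1},{"dx":0,"dy":0.19,"dz":-0.76,"rx":0,"ry":0,"rz":0,"fingers":-1},{"dx":0,"dy":0.37,"dz":-1.02,"rx":0,"ry":0,"rz":0,"fingers":-1},{"dx":0,"dy":0.6,"dz":-1.24,"rx":0,"ry":0,"rz":0,"fingers":-1}]'
```

```text
clock: 22.32
ee_pos: [0.4976, 0.0972, 0.1106]
ee_rot: [-2.22, -2.219, 0.004]
force: [2.9, -1.1, -14.6]
finger_gap: 0.147
```

Continuing from θ=0.9 up and over, then releasing and lifting.

```bash
python3 -m jog '[{"dx":0,"dy":0.27,"dz":-0.17,"rx":0,"ry":0,"rz":0,"fingers":-1},{"dx":0,"dy":0.56,"dz":-0.29,"rx":0,"ry":0,"rz":0,"fingers":-1},{"dx":0,"dy":0.87,"dz":-0.34,"rx":0,"ry":0,"rz":0,"fingers":-1},{"dx":0,"dy":1.19,"dz":-0.33,"rx":0,"ry":0,"rz":0,"fingers":-1},{"dx":0,"dy":1.42,"dz":-0.28,"rx":0,"ry":0,"rz":0,"fingers":-1},{"dx":0,"dy":1.44,"dz":-0.27,"rx":0,"ry":0,"rz":0,"fingers":-1},{"dx":0,"dy":1.44,"dz":-0.27,"rx":0,"ry":0,"rz":0,"fingers":-0.2},{"dx":0,"dy":1.44,"dz":-0.27,"rx":0,"ry":0,"rz":0,"fingers":-0.2},{"dx":0,"dy":1.44,"dz":-0.27,"rx":0,"ry":0,"rz":0,"fingers":-0.2},{"dx":0,"dy":1.44,"dz":-0.8,"rx":0,"ry":0,"rz":0,"fingers":-0.2},{"dx":0,"dy":1.44,"dz":-1.6,"rx":0,"ry":0,"rz":0,"fingers":-0.2},{"dx":0,"dy":1.2,"dz":-2.3,"rx":0,"ry":0,"rz":0,"fingers":-1},{"dx":0,"dy":0.6,"dz":-2.6,"rx":0,"ry":0,"rz":0,"fingers":-1},{"dx":0,"dy":0,"dz":-2.6,"rx":0,"ry":0,"rz":0,"fingers":-1},{"dx":0,"dy":0,"dz":-2.6,"rx":0,"ry":0,"rz":0,"fingers":-1}]'
python3 go.py .5236 -.0102 .21 89.75
python3 - <<'E'
from h import *
from station import cams,finder
p=cams.get_image("wrist");s=cams.get_image("scene");t=cams.get_image("top")
cv2.imwrite("pics/w9.png",p["color"]);cv2.imwrite("pics/s9.png",s["color"]);cv2.imwrite("pics/t9.png",t["color"])
np.save("pics/w9.npy",{k:np.array(p[k]) for k in("rvec","tvec","camera_matrix","k1")},allow_pickle=True)
q=(.5236,-.0152,-.0044)
for n,c in(("wrist",p),("scene",s)):
  for k in("stop_tab","stop","bar","plunger"):print(n,k,[(np.round(d["rect"]).tolist(),round(d["confidence"],2)) for d in finder.spot_in(c,k)][:2])
  print("exp tab up",proj(c,pose(q,[[.0647,.113,.14]])),"down",proj(c,pose(q,[[-.061,.113,.05]])))
  print("exp bar top corners",proj(c,pose(q,[[.018,.106,.06],[-.018,.106,.06],[.018,-.114,.06],[-.018,-.114,.06]])).round().tolist())
E
```

```text
clock: 24.2
ee_pos: [0.4973, 0.0975, 0.2697]
ee_rot: [2.22, 2.222, 0.006]
force: [0.6, -0.3, 1.0]
finger_gap: 0.005
d [-1.799  0.432  0.992] r [ 0.024 -0.017  0.04 ] from [0.4973 0.0975 0.2697] F [ 0.6 -0.3  1. ]
wrist stop_tab [([308.0, 217.0, 15.0, 33.0], 0.89)]
wrist stop [([305.0, 214.0, 16.0, 38.0], 0.79), ([308.0, 211.0, 28.0, 37.0], 0.28)]
wrist bar [([108.0, 0.0, 80.0, 113.0], 0.82), ([309.0, 343.0, 11.0, 30.0], 0.82)]
wrist plunger [([137.0, 212.0, 60.0, 58.0], 0.77)]
exp tab up [[316.40394138 289.78175585]] down [[316.95847995 135.00659074]]
exp bar top corners [[310.0, 211.0], [310.0, 178.0], [105.0, 210.0], [99.0, 177.0]]
scene stop_tab [([343.0, 229.0, 14.0, 20.0], 0.54)]
scene stop [([344.0, 233.0, 16.0, 16.0], 0.45)]
scene bar [([230.0, 195.0, 25.0, 45.0], 0.9), ([353.0, 173.0, 25.0, 26.0], 0.82)]
scene plunger [([340.0, 176.0, 11.0, 20.0], 0.74)]
exp tab up [[348.11829066 234.75109208]] down [[383.55512617 228.9161981 ]]
exp bar top corners [[359.0, 239.0], [370.0, 233.0], [316.0, 183.0], [326.0, 178.0]]
```

```bash
python3 - <<'E'
import cv2,numpy as np
p=cv2.imread("pics/w9.png");s=cv2.imread("pics/s9.png")
cv2.imwrite("pics/v9.png",np.vstack([cv2.resize(p[155:270,80:346],(800,346),interpolation=cv2.INTER_CUBIC),cv2.resize(s[160:270,270:616],(800,254),interpolation=cv2.INTER_CUBIC)]))
E
```

```text
(no output)
```

View pics/v9.png

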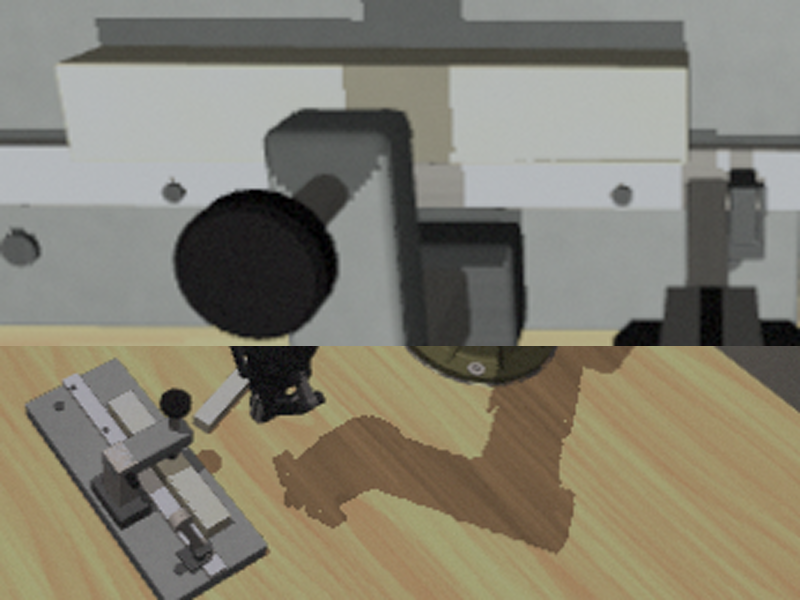

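The stop leaf is up (686,230). The bar's end is still at the leaf's plane and its side is flush along the fence. Now the knob, feeling the way down.

```bash
python3 -m jog '[{"dx":-0.9,"dy":0.43,"dz":0,"rx":0,"ry":0,"rz":0,"fingers":-1},{"dx":-1.8,"dy":0.43,"dz":0,"rx":0,"ry":0,"rz":0,"fingers":-1},{"dx":-1.8,"dy":0.43,"dz":0.6,"rx":0,"ry":0,"rz":0,"fingers":-1},{"dx":-1.8,"dy":0.43,"dz":1.0,"rx":0,"ry":0,"rz":0,"fingers":-1},{"dx":-1.8,"dy":0.43,"dz":1.1,"rx":0,"ry":0,"rz":0,"fingers":-1},{"dx":-1.8,"dy":0.43,"dz":1.2,"rx":0,"ry":0,"rz":0,"fingers":-1}]';for k in 1; do python3 -m jog '[{"dx":0,"dy":0,"dz":0.08,"rx":0,"ry":0,"rz":0,"fingers":-1}]'; python3 -m jog '[{"dx":0,"dy":0,"dz":0.08,"rx":0,"ry":0,"rz":0,"fingers":-1}]'; python3 -m jog '[{"dx":0,"dy":0,"dz":0.08,"rx":0,"ry":0,"rz":0,"fingers":-1}]'; done
```

```text
clock: 25.5
ee_pos: [0.5246, -0.0107, 0.1967]
ee_rot: [2.221, 2.221, 0.001]
force: [-0.4, -0.4, 0.0]
finger_gap: 0.002
clock: 25.62
ee_pos: [0.5246, -0.0105, 0.1919]
ee_rot: [2.221, 2.221, 0.002]
force: [-0.2, 0.3, -0.1]
finger_gap: 0.003
clock: 25.75
ee_pos: [0.5246, -0.0105, 0.1869]
ee_rot: [2.221, 2.221, 0.002]
force: [-0.7, 1.2, 1.2]
finger_gap: 0.002
clock: 25.88
ee_pos: [0.5246, -0.0105, 0.182]
ee_rot: [2.221, 2.221, 0.002]
force: [0.8, 1.3, 2.0]
finger_gap: 0.003
```

```bash
J='python3 -m jog'; python3 -m jog '[{"dx":0,"dy":0,"dz":0.04,"rx":0,"ry":0,"rz":0,"fingers":-1}]'|sed -n '2p;4p';python3 -m jog '[{"dx":0,"dy":0,"dz":0.04,"rx":0,"ry":0,"rz":0,"fingers":-1}]'|sed -n '2p;4p';python3 -m jog '[{"dx":0,"dy":0,"dz":0.04,"rx":0,"ry":0,"rz":0,"fingers":-1}]'|sed -n '2p;4p'
```

```text
ee_pos: [0.5246, -0.0106, 0.1794]
force: [0.9, 1.5, 3.4]
ee_pos: [0.5246, -0.0105, 0.1771]
force: [0.6, 0.8, 2.8]
ee_pos: [0.5246, -0.0106, 0.1746]
force: [1.6, 1.6, 3.2]
```

```bash
python3 -m jog '[{"dx":0,"dy":0,"dz":0.04,"rx":0,"ry":0,"rz":0,"fingers":-1}]'|sed -n '2p;4p';python3 -m jog '[{"dx":0,"dy":0,"dz":0.04,"rx":0,"ry":0,"rz":0,"fingers":-1}]'|sed -n '2p;4p'
```

```text
ee_pos: [0.5245, -0.0106, 0.1721]
force: [1.9, 1.5, 3.5]
ee_pos: [0.5246, -0.0106, 0.1707]
force: [-1.1, 2.8, 10.0]
```

```bash
python3 -m jog '[{"dx":0,"dy":0,"dz":0.04,"rx":0,"ry":0,"rz":0,"fingers":-1}]'|sed -n '2p;4p'
```

```text
ee_pos: [0.5246, -0.0106, 0.1689]
force: [-3.0, 3.0, 11.3]
```

The first stop is at about z = 0.171. The second should be about 6 mm lower.

```bash
python3 -m jog '[{"dx":0,"dy":0,"dz":0.025,"rx":0,"ry":0,"rz":0,"fingers":-1}]'|sed -n '2p;4p';python3 -m jog '[{"dx":0,"dy":0,"dz":0.025,"rx":0,"ry":0,"rz":0,"fingers":-1}]'|sed -n '2p;4p'
```

```text
ee_pos: [0.5246, -0.0106, 0.1677]
force: [-3.2, 5.1, 12.0]
ee_pos: [0.5246, -0.0106, 0.1665]
force: [-4.1, 3.6, 12.9]
```

```bash
python3 -m jog '[{"dx":0,"dy":0,"dz":0.02,"rx":0,"ry":0,"rz":0,"fingers":-1}]'|sed -n '2p;4p'
```

```text
ee_pos: [0.5246, -0.0106, 0.1658]
force: [-6.1, 5.7, 17.5]
```

```bash
python3 -m jog '[{"dx":0,"dy":0,"dz":0,"rx":0,"ry":0,"rz":0,"fingers":-1}]'|sed -n '2p;4p'
```

```text
ee_pos: [0.5246, -0.0106, 0.1659]
force: [-5.3, 3.8, 14.2]
```

```bash
python3 -m jog '[{"dx":0,"dy":0,"dz":0.01,"rx":0,"ry":0,"rz":0,"fingers":-1},{"dx":0,"dy":0,"dz":0.01,"rx":0,"ry":0,"rz":0,"fingers":-1}]'|sed -n '2p;4p'
```

```text
ee_pos: [0.5247, -0.0106, 0.1659]
force: [-5.7, 4.8, 16.9]
```

Firm: the force rises and z doesn't move. I'll add a touch more and hold.

```bash
python3 -m jog '[{"dx":0,"dy":0,"dz":0.006,"rx":0,"ry":0,"rz":0,"fingers":-1},{"dx":0,"dy":0,"dz":0.006,"rx":0,"ry":0,"rz":0,"fingers":-1}]'|sed -n '2p;4p'; python3 -m jog '[{"dx":0,"dy":0,"dz":0,"rx":0,"ry":0,"rz":0,"fingers":-1},{"dx":0,"dy":0,"dz":0,"rx":0,"ry":0,"rz":0,"fingers":-1},{"dx":0,"dy":0,"dz":0,"rx":0,"ry":0,"rz":0,"fingers":-1},{"dx":0,"dy":0,"dz":0,"rx":0,"ry":0,"rz":0,"fingers":-1},{"dx":0,"dy":0,"dz":0,"rx":0,"ry":0,"rz":0,"fingers":-1},{"dx":0,"dy":0,"dz":0,"rx":0,"ry":0,"rz":0,"fingers":-1}]'|sed -n '2p;4p'
```

```text
ee_pos: [0.5247, -0.0106, 0.1658]
force: [-5.8, 5.8, 17.9]
ee_pos: [0.5247, -0.0106, 0.1658]
force: [-6.5, 5.8, 17.6]
```

Held at about 18 N. I'll raise slowly with the knob, then clear it.

```bash
python3 -m jog '[{"dx":0,"dy":0,"dz":-0.08,"rx":0,"ry":0,"rz":0,"fingers":-1},{"dx":0,"dy":0,"dz":-0.18,"rx":0,"ry":0,"rz":0,"fingers":-1},{"dx":0,"dy":0,"dz":-0.28,"rx":0,"ry":0,"rz":0,"fingers":-1},{"dx":0,"dy":0,"dz":-0.38,"rx":0,"ry":0,"rz":0,"fingers":-1},{"dx":0,"dy":0,"dz":-0.5,"rx":0,"ry":0,"rz":0,"fingers":-1},{"dx":0,"dy":0,"dz":-1.0,"rx":0,"ry":0,"rz":0,"fingers":-1},{"dx":0,"dy":-0.5,"dz":-2.0,"rx":0,"ry":0,"rz":0,"fingers":-1},{"dx":-1.0,"dy":-1.0,"dz":-2.5,"rx":0,"ry":0,"rz":0,"fingers":-1},{"dx":-2.0,"dy":-1.2,"dz":-2.5,"rx":0,"ry":0,"rz":0,"fingers":-1},{"dx":-2.0,"dy":-1.2,"dz":-2.5,"rx":0,"ry":0,"rz":0,"fingers":-1},{"dx":-2.0,"dy":-1.2,"dz":-2.5,"rx":0,"ry":0,"rz":0,"fingers":-1}]'
python3 - <<'E'
from h import *
from station import cams,finder
p=cams.get_image("wrist");s=cams.get_image("scene");q=(.5236,-.0152,-.0044)
cv2.imwrite("pics/w10.png",p["color"]);cv2.imwrite("pics/s10.png",s["color"])
for n,c in(("wrist",p),("scene",s)):
  for k in("stop","stop_tab","bar","plunger"):print(n,k,[(np.round(d["rect"]).tolist(),round(d["confidence"],2)) for d in finder.spot_in(c,k)][:3])
  print("exp tab up",proj(c,pose(q,[[.0647,.113,.14]])),"knob",proj(c,pose(q,[[0,.005,.18]])))
  print("exp bar",proj(c,pose(q,[[.018,.106,.06],[-.018,.106,.06],[.018,-.114,.06],[-.018,-.114,.06]])).round().tolist())
a=cv2.imread("pics/s9.png");d=cv2.absdiff(a,s["color"]).max(2)
print("changed px around jig scene",(d[165:275,280:380]>40).sum(), "bar area",np.argwhere(d[165:275,280:380]>40)[:5])
E
```

```text
clock: 29.75
ee_pos: [0.4518, -0.1311, 0.3112]
ee_rot: [-2.223, -2.218, 0.002]
force: [-0.7, -0.9, 0.5]
finger_gap: -0.001
wrist stop [([487.0, 238.0, 59.0, 84.0], 0.62)]
wrist stop_tab [([490.0, 240.0, 57.0, 79.0], 0.78)]
wrist bar [([316.0, 199.0, 184.0, 38.0], 0.98), ([320.0, 6.0, 63.0, 144.0], 0.96), ([420.0, 325.0, 86.0, 55.0], 0.78)]
wrist plunger [([417.0, 218.0, 61.0, 75.0], 0.82)]
exp tab up [[534.5341075  306.54186704]] knob [[454.37089551 269.94733953]]
exp bar [[497.0, 236.0], [502.0, 208.0], [318.0, 235.0], [318.0, 207.0]]
scene stop [([344.0, 232.0, 15.0, 15.0], 0.42)]
scene stop_tab [([342.0, 232.0, 13.0, 16.0], 0.65)]
scene bar [([315.0, 178.0, 55.0, 67.0], 0.78), ([353.0, 160.0, 34.0, 39.0], 0.63), ([230.0, 195.0, 26.0, 46.0], 0.6)]
scene plunger [([339.0, 179.0, 15.0, 16.0], 0.68)]
exp tab up [[348.11829066 234.75109208]] knob [[345.75794321 184.84801847]]
exp bar [[359.0, 239.0], [370.0, 233.0], [316.0, 183.0], [326.0, 178.0]]
changed px around jig scene 126 bar area [[ 0 84]
 [ 0 85]
 [ 0 86]
 [ 0 87]
 [ 0 88]]
```

```bash
python3 -c "
from station import ticket,state
print(state()['clock'],ticket.hand_in())"
```

```text
the job is handed in; nothing more can be done
30.25 None
```

The job is done and was handed in at 30.3 s; no verdict was reported.

**What I did:**
- **Stop and bar:** I led the stop down by its tab and pushed the bar flush to the fence and snug against the stop. Contact was felt on both sides, and the end stopped at the same place twice. Then I led the stop back up and over.
- **Marking:** I pressed the knob with shut fingers. The first stop came at a fingertip height of about 171 mm, with the force jumping from 3.5 to 10 N. The firm second stop came at about 166 mm. I held it there at 17–18 N for about 1 s, let the knob come back up, and withdrew.

**Last checks:**
- **After marking:** the detectors placed the bar within 1–2 px of its gauged position, the stop leaf up and the knob raised. This was by detector only, because my picture views were used up.
- **Before marking:** a viewed picture showed the end at the stop's plane and the side flush along the fence.

**Oddities:**
- The first side push also showed 7–12 N upward on the fingers, which I took to be friction.
- Holding the knob down showed about 6 N of side force in each of x and y.
- The jig fit left about 2 px of error. This is why I relied on felt contacts for the final seating.
- I checked the other ware only through the detectors and pictures along the way, and saw no contact with it.

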